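Fasten the analyser's service panel with its last quarter-turn stud

ROBOT

A 7-joint arm with a two-finger parallel gripper is mounted at the origin on the work surface. World frame = base frame: x ahead of the robot, y to its left, z up, the work surface at z = 0. Lengths are in m, angles in rad, forces in N, time in s.
With the tool pointing down it reaches from about 0.425 to 0.925 m from the base axis. Payload 6.8 kg.
Tool frame: the origin (TCP) lies at the very end of the fingers, on their centre line; the grasp point (between the pads) lies 19 mm behind it; z points along the fingers, y is the line along which they close (so a half turn about z gives the same grasp; the last joint's range is limited). The gripper opens to 85 mm and grips with 20 to 120 N. Pads are 22 mm wide; open, the fingers measure 114 mm over their backs; the gripper's body (76 mm by 85 mm) begins 54 mm behind the grasp point. The pads swing forward as they close: fully open they stand 13 mm farther back than shut.
Start: joints at [1.191, 0.477, 0.022, 1.555, -0.011, 1.109, -0.083], TCP at [0.181, -0.65, 0.231] pointing down, gripper open.
Joint ranges: [-2.96, 2.96], [-0.34, 2.1], [-1.41, 1.46], [0.24, 2.44], [-1.37, 4.51], [0.17, 1.92], [-2.96, 2.96]. Speed limits (rad/s): [2.39, 2.39, 3.14, 3.14, 3.14, 3.14, 3.14].

INTERFACE

Orientations are given as a rotation vector (axis times angle).
In Python, from bench import monitor, optics, r gives the robot as it stands.
- The arm moves only by the shell command python3 -m crank 'ROWS' [OPENING] [FORCE]. ROWS is JSON, a list of rows, each a list of 2 entries, a list of its own where there are three numbers: the shift along the tool's x, y, z in cm, then the turn, a rotation vector about the tool's x, y, z in rad. A call has 1 to 5 rows; each row shifts and turns the commanded pose from where the row before left it, along the tool's axes as they then stand; what a row does not reach is not made up. A row lasts 1/10 s, in which the tool goes at most 50 mm and 8.59 degrees, less where a joint would pass 70% of its speed; a pose out of reach is approached as far as the arm can. A call is refused whole if a number of a shift passes 5 or a number of a turn 0.15, either way. A call with a gripper value outside its range is refused whole. OPENING is the finger opening in cm, from 0 to 8.54, set as the call begins (- or left out, the last holds). The fingers move at their own pace and stop on an object; FORCE is the grip in N (left out, the last holds). Time passes only in rows, so rows that do not move let the fingers close. It gives the time, the measured TCP pose, the force, the opening and the grip force at its end, in the units of the state.
- monitor.get_obs(): the state, without advancing time (a new reading comes with each control period).
- optics.grab_frame(name): name is "scene" or "top"; returns (picture, depth): 420x560x3 uint8, red, green, blue; 420x560 float32, m along the optical axis (not along the pixel's ray), 0 where there is no reading.
- optics.camera_model(name): a dict with "vertical_fov" (degrees; the focal length in pixels is half the picture's height over the tangent of half this angle, whatever the lens; pixels are square), "cx", "cy" (the principal point, pixels), "R" (3x3) and "t" (3): a world point X has camera coordinates R X + t. Camera axes: x right, y down, z forward; pixel columns grow to the right and rows downward; lengths in m; the calibration is good to about 2 mm. A picture is of the moment at which its call begins. camera_model takes no time and is no camera call.
- r.hand_in(): hands the job in; it is judged then, once.
The state is a dict: "clock": time; "joints": joint angles; "qvel": joint speeds; "tau": joint torques, N m; "tcp_pos": TCP position; "orientation": TCP orientation; "contact_force": force on the tool from outside, world axes, zero at the start; "moment": the same for the moment, N m; "grip_width": finger opening in m; "gripper_force": force on a finger pad.
Only numpy, scipy, OpenCV 4.12 (cv2) and the standard library are available. Lean on these libraries where they do the work, as an engineer would, in place of code of your own. Each camera call takes 0.05 s, during which the arm holds its last target. There are 200 camera calls.

TASK

The blood analyser's service panel is held by quarter-turn studs and one is still missing. Take the loose stud from its stand, put its cross-pin down through the slot of the open receptacle, press it down against the spring and turn it a quarter turn clockwise until the cross-pin catches, then let go of it. Be gentle, the spring needs only some 12 N: never push or wrench the stud in the receptacle with more than 25 N; and leave everything else where it is.

Things in the scene. Friction and masses are not known exactly. Their poses are not given: they have to be found in the camera images.
- stud_grip (a point): Centre of the dark steel grip of the loose quarter-turn stud: an upright flat bar 40 mm long (its x), 12 mm thick (y), 36 mm high. Below it a round flange 34 mm across, 4 mm thick (18 to 22 mm below this point), then a 10 mm shaft, and at the bottom a horizontal cross-pin 36 mm long (along x, like the grip), 10 mm thick, round-ended. z is up. Weight about 90 g.
- stud_pin (a point): The lowest point of the loose stud's cross-pin, on the stud's axis, 53 mm below stud_grip. Same axes.
- stud: The loose stud, 71 mm high; its origin is stud_pin. At the start it stands upright, its flange resting on its stand; lifted straight up by 36 mm it is clear of it.
- stand: The fixed grey stand of the stud: a block 100 x 56 mm (x, y), 36 mm high, with a slot along x in its middle for the stud. Origin at the centre of its underside, on the table.
- unit: The analyser: a low white unit, 220 x 380 mm (x, y), 90 mm high, fixed; origin at the centre of its underside. On its top a row of three receptacles about 110 mm apart, in any order: one open, two holding studs already fastened (fixed, grip bars crosswise, tops about 87 mm above the unit's top).
- receptacle: The open receptacle on the analyser: black base 64 mm square with a steel keeper plate on it. Origin: centre of its foot, on the unit's top; x along the slot; z up. The slot, 40 mm (x) by 13 mm (y), goes through the middle of the plate. The plate's top lies 30 to 48 mm above the origin, different each time and not measured: it must be felt.
- spring (a point): Same point and axes as the receptacle's origin; it stands for the spring plunger in the slot, whose top waits 20 mm below the plate's top (so 10 to 28 mm above this point). It begins to yield at 6 N, then 1 N more per mm, hard stop at 7.5 mm. A cross-pin resting on it is still inside the slot and cannot turn; pressed in 6 mm or more (12 N) it is free to turn.
- catch (a point): Same point and axes as the receptacle's origin; it stands for the catch under the plate. The pressed pin turns only clockwise seen from above; 85 to 90 degrees will do, a stop lies just past that. Let up there, the spring lifts the pin about 3 mm into a notch under the plate, 3 mm above the depth at which it turned free, and holds it with the grip across the slot.
- dropper: Small green glass dropper bottle with a white cap, standing by the stand, 36 mm across, 85 mm high; origin at the centre of its underside. Leave alone.
- tape: Roll of tape lying on the analyser's top, behind the receptacles, 60 mm across, 22 mm high; origin at the centre of its underside. Leave alone.
- monitor: White blood-pressure monitor, 110 x 130 mm, 36 mm high, on the table near the robot; origin at the centre of its underside. Leave alone.
- dish: Round steel dish, 150 mm across, 30 mm high, on the table near the robot; origin at the centre of its underside. Leave alone.
- cup: Red cup, 72 mm across, 85 mm high, on the table; origin at the centre of its underside. Leave alone.
Mind the look-alikes: they are no part of the job. What is shaped like the stud but yellow is not meant.

How it is judged:
By the outcome, as a careful person would: the job done as asked, in the order asked, and still so for the second after the job is handed in, with the robot touching nothing.
It also fails if it takes over 61 s, if anything falls off the work surface, if the arm or the gripper's body presses on something with over 40 N, if the wrist force passes 120 N, or if a joint passes its speed limit or range.

## Working session

There is one attempt and no reset: what is moved stays moved. The work goes in short steps, Python scripts to look and compute and a shell command to move; the robot and the scene stay as the last step left them, time stands still between calls to the robot, and variables do not carry over. Pictures are saved under pics/ and viewed, at most 10 in all, crops included, and the job is handed in when it is done.

```bash
mkdir -p pics; ls
cat > h.py <<'E'
import numpy as np,cv2
from bench import monitor,optics,r
def grab(n):
    p,d=optics.grab_frame(n);np.savez(f'/tmp/{n}.npz',p=p,d=d);return p,d
def cloud(n,d):
    m=optics.camera_model(n);f=210/np.tan(np.radians(m['vertical_fov'])/2)
    v,u=np.mgrid[:420,:560]
    c=np.stack([(u-m['cx'])/f*d,(v-m['cy'])/f*d,d],-1)
    return (c-np.array(m['t']))@np.array(m['R'])
E
python3 - <<'E'
from h import *
ims=[]
for n in('scene','top'):
    p,d=grab(n);cv2.imwrite(f'pics/{n}0.png',p[...,::-1]);m=optics.camera_model(n);print(n,m,(d==0).mean())
print(monitor.get_obs())
E
```

```text
pics
scene {'vertical_fov': 42.554947797693934, 'cx': 280.6669579116397, 'cy': 210.67066893653006, 'R': array([[ 0.35036297,  0.93658683,  0.00713367],
       [ 0.75804379, -0.27908287, -0.58947634],
       [-0.5501049 ,  0.21193832, -0.80775414]]), 't': array([-0.1375805 , -0.33417695,  1.66078991])} 0.004119897959183673
top {'vertical_fov': 49.14522984399305, 'cx': 279.39438762455427, 'cy': 206.00656986704516, 'R': array([[ 0.0093886 , -0.99988008,  0.01231616],
       [-0.99203405, -0.0108608 , -0.12550092],
       [ 0.12561963, -0.01103977, -0.99201705]]), 't': array([-0.04079581,  0.4979472 ,  1.36368107])} 0.00405187074829932
{'clock': 0.1, 'joints': array([ 1.19086528,  0.47772373,  0.02235282,  1.55633021, -0.01154094,
        1.10928036, -0.08309075]), 'qvel': array([ 0.00096025, -0.00196118,  0.0015203 , -0.0036311 , -0.00106403,
       -0.00088386, -0.0015191 ]), 'tau': array([ 4.71894295e-03, -5.97764003e+01,  1.61399793e+00, -2.81953561e+01,
        1.28327811e-02,  5.07337827e-03, -1.45438797e-06]), 'tcp_pos': array([ 0.18109175, -0.64971676,  0.23042834]), 'orientation': array([-3.11104867e+00, -4.25466409e-01,  4.75314166e-04]), 'contact_force': array([-0.33970306,  0.07520995,  0.33848495]), 'moment': array([-0.05479565,  0.0212952 , -0.03594748]), 'gripper_force': 0.0, 'grip_width': 0.08547897329738156}
```

View pics/scene0.png

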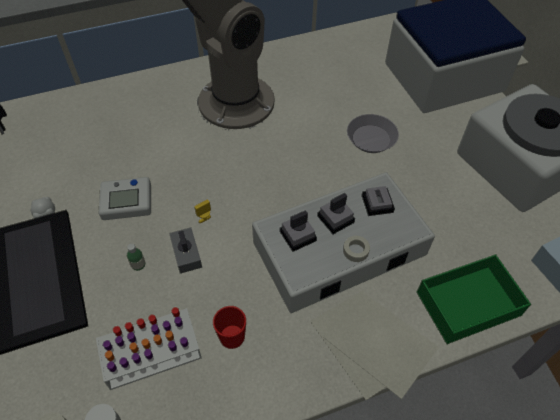

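View pics/top0.png

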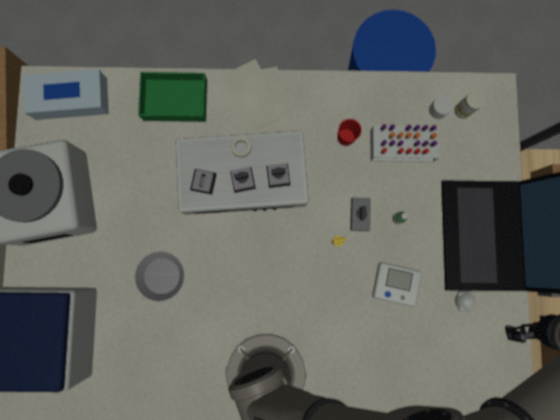

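Scene view: the dark stud stands on the grey stand at scene (184,243) / top (361,214). The yellow look-alike is at scene (203,211) / top (339,240). Of the receptacles, two hold studs at top (243,179) and (279,175). The open one has a bare plate with a slot, at top (202,181) / scene (380,199). I'll measure these and confirm in one enlarged crop.

Run:
```python
from h import *
P={};
for n in('scene','top'):
    z=np.load(f'/tmp/{n}.npz');P[n]=z['p'],cloud(n,z['d'])
def rect(n,box,lo,hi,extra=None):
    p,c=P[n];u0,u1,v0,v1=box;q=c[v0:v1,u0:u1].reshape(-1,3);col=p[v0:v1,u0:u1].reshape(-1,3).astype(int)
    k=(q[:,2]>lo)&(q[:,2]<hi)
    if extra is not None:k&=extra(col)
    q=q[k];(a,s,t)=cv2.minAreaRect((q[:,:2]*1000).astype(np.float32))
    print(n,box,len(q),'rect mm',np.round(a,1),np.round(s,1),round(t,1),'zmed',np.median(q[:,2]).round(4),'mean',q.mean(0).round(4))
rect('top',(340,380,190,240),.026,.045);rect('top',(340,380,190,240),.062,.09)
rect('scene',(165,210,220,275),.026,.045);rect('scene',(165,210,220,275),.062,.09)
rect('top',(170,315,125,220),.08,.1);rect('scene',(245,440,175,310),.08,.1)
rect('top',(185,222,163,198),.11,.16);rect('scene',(355,402,180,222),.11,.16)
for b in((225,260,160,195),(262,296,158,192)):rect('top',b,.16,.2)
for b in((280,320,205,245),(318,358,190,230)):rect('scene',b,.16,.2)
# slot: dark/bright structure
a=cv2.resize(P['top'][0][155:205,170:230],(400,333),interpolation=3);b=cv2.resize(P['scene'][0][175:225,350:410],(400,333),interpolation=3)
c=cv2.resize(P['top'][0][190:240,330:390],(400,267)  ,interpolation=3);d=cv2.resize(P['scene'][0][215:265,160:220],(400,267),interpolation=3)
o=np.vstack([np.hstack([a,b]),np.hstack([c,d])]);o=np.clip(o.astype(float)*1.6,0,255).astype(np.uint8)
cv2.imwrite('pics/c1.png',o[...,::-1])
```

```text
top (340, 380, 190, 240) 545 rect mm [ 464.6 -265.8] [ 91.1 125.5] 88.6 zmed 0.0353 mean [ 0.4751 -0.282   0.0353]
top (340, 380, 190, 240) 80 rect mm [ 441.2 -259.7] [ 28.1 122.6] 56.3 zmed 0.0737 mean [ 0.4637 -0.2726  0.0726]
scene (165, 210, 220, 275) 740 rect mm [ 477.8 -282.3] [ 55.9 106.4] 87.9 zmed 0.0364 mean [ 0.4843 -0.2827  0.0363]
scene (165, 210, 220, 275) 84 rect mm [ 478.4 -282.3] [11.5 42.3] 88.4 zmed 0.0757 mean [ 0.4817 -0.2825  0.0749]
top (170, 315, 125, 220) 7708 rect mm [595.   78.6] [221.3 380.2] 4.6 zmed 0.0895 mean [0.5946 0.0789 0.0895]
scene (245, 440, 175, 310) 9687 rect mm [595.9  79.3] [222.5 381.1] 4.4 zmed 0.0908 mean [0.6155 0.0685 0.0907]
top (185, 222, 163, 198) 322 rect mm [558.2 187.8] [60.4 62.9] 77.8 zmed 0.1204 mean [0.5568 0.1864 0.1198]
scene (355, 402, 180, 222) 460 rect mm [560.8 186.9] [64.9 63.6] 79.1 zmed 0.1216 mean [0.5615 0.1858 0.1203]
top (225, 260, 160, 195) 78 rect mm [564.5  72.6] [13.6 39.8] 12.6 zmed 0.1745 mean [0.5636 0.0723 0.1737]
top (262, 296, 158, 192) 81 rect mm [578.3 -29.6] [13.  39.3] 6.5 zmed 0.1745 mean [ 0.5773 -0.0299  0.1733]
scene (280, 320, 205, 245) 150 rect mm [580.2 -28.4] [15.8 41.7] 8.7 zmed 0.1749 mean [ 0.5823 -0.0298  0.1727]
scene (318, 358, 190, 230) 137 rect mm [567.   73.5] [13.5 40.4] 12.1 zmed 0.1747 mean [0.5686 0.0718 0.1727]
```

View pics/c1.png

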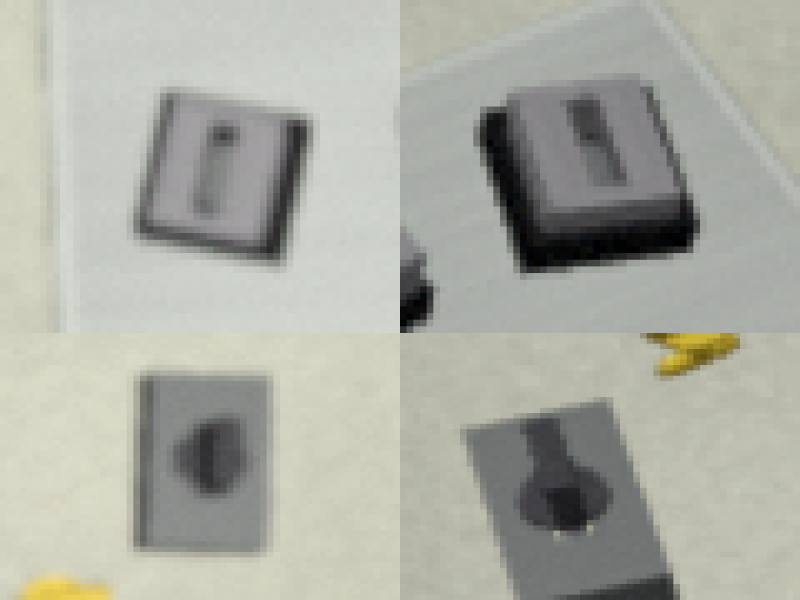

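The crops confirm it: the open receptacle is the plate with an empty slot (slot tilted about -12°). The loose stud is the dark bar on the grey stand, and the yellow piece is only a look-alike. I'll refine the stud top and the slot centre, then work out the first move.

```bash
cat >> h.py <<'E'
from scipy.spatial.transform import Rotation as Ro
def to(x,y,z,yaw):
    o=monitor.get_obs();R=Ro.from_rotvec(o['orientation'])
    T=Ro.from_euler('z',yaw,degrees=True)*Ro.from_euler('x',180,degrees=True)
    p=o['tcp_pos']; M=R.as_matrix()
    print('clock',round(o['clock'],2),'tcp',p.round(4),'yaw',round(float(np.degrees(np.arctan2(M[1,0],M[0,0]))),2),'w',round(o['grip_width'],4),'F',o['contact_force'].round(1),'M',o['moment'].round(2))
    print('shift now cm',(R.inv().apply(np.array([x,y,z])-p)*100).round(2),'in target frame',(T.inv().apply(np.array([x,y,z])-p)*100).round(2),'turn',(R.inv()*T).as_rotvec().round(3))
E
python3 - <<'E'
from h import *
for n,b,s in(('top',(350,374,198,228),(185,222,163,198)),('scene',(170,200,225,258),(355,402,180,222))):
    z=np.load(f'/tmp/{n}.npz');p=z['p'];c=cloud(n,z['d'])
    q=c[b[2]:b[3],b[0]:b[1]].reshape(-1,3);q=q[(q[:,2]>.066)&(q[:,2]<.09)]
    print(n,'stud',len(q),cv2.minAreaRect((q[:,:2]*1000).astype(np.float32)),q.mean(0))
    g=c[s[2]:s[3],s[0]:s[1]].copy();q=g.reshape(-1,3);zt=np.percentile(q[:,2],90)
    pl=q[abs(q[:,2]-np.median(q[q[:,2]>.115,2]))<.002];print('plate',cv2.minAreaRect((pl[:,:2]*1000).astype(np.float32)),np.median(pl[:,2]))
    # slot: pixels not at plate height, within 26 mm of the plate centre; intersect ray with plate plane
    m=optics.camera_model(n);C=-np.array(m['R']).T@np.array(m['t']);zp=np.median(pl[:,2])
    w=C+(q-C)*((zp-C[2])/(q[:,2]-C[2]))[:,None]
    col=p[s[2]:s[3],s[0]:s[1]].reshape(-1,3).mean(1);ctr=np.array([.559,.187]);a=np.radians(-12)
    l=(w[:,:2]-ctr)@np.array([[np.cos(a),-np.sin(a)],[np.sin(a),np.cos(a)]])
    pm=np.median(col[(abs(q[:,2]-zp)<.002)]);k=(abs(l[:,0])<.024)&(abs(l[:,1])<.017)&(col<.82*pm)
    print('slot',k.sum(),cv2.minAreaRect((w[k,:2]*1000).astype(np.float32)),w[k].mean(0))
to(.478,-.2825,.20,178)
E
```

```text
top stud 60 ((476.6700744628906, -282.4607849121094), (11.122288703918457, 39.086788177490234), 87.93433380126953) [ 0.47570748 -0.28275273  0.074067  ]
plate ((558.2164916992188, 185.89492797851562), (49.083553314208984, 56.46711349487305), 78.40754699707031) 0.12094073802551619
slot 36 ((560.478271484375, 187.16574096679688), (11.806479454040527, 38.99697494506836), 80.62232971191406) [0.56254652 0.18841089 0.12094074]
scene stud 80 ((478.362548828125, -282.32763671875), (11.549643516540527, 42.34952163696289), 88.35791015625) [ 0.48093923 -0.28239385  0.07543438]
plate ((559.4554443359375, 187.9567413330078), (48.911678314208984, 59.03525161743164), 78.82047271728516) 0.12271440467127559
slot 69 ((558.1036987304688, 188.59519958496094), (12.777436256408691, 40.64057159423828), 81.18212890625) [0.55807525 0.18911038 0.1227144 ]
clock 0.1 tcp [ 0.1811 -0.6497  0.2304] yaw 15.57 w 0.0855 F [-0.3  0.1  0.3] M [-0.05  0.02 -0.04]
shift now cm [ 38.46 -27.4    3.08] in target frame [-28.39  37.74   3.04] turn [-0.000e+00 -2.000e-03 -2.835e+00]<stdin>:10: RuntimeWarning: divide by zero encountered in divide
<stdin>:10: RuntimeWarning: invalid value encountered in multiply
```

```bash
python3 -m crank '[[[3.8,-2.7,0.3],[0,0,0]],[[3.8,-2.7,0.3],[0,0,0]],[[3.8,-2.7,0.3],[0,0,0]],[[3.8,-2.7,0.3],[0,0,0]],[[3.8,-2.7,0.3],[0,0,0]]]' 6 40
python3 -m crank '[[[3.8,-2.7,0.3],[0,0,0]],[[3.8,-2.7,0.3],[0,0,0]],[[3.8,-2.7,0.3],[0,0,0]],[[3.8,-2.7,0.3],[0,0,0]],[[3.8,-2.7,0.3],[0,0,0]]]'
python3 -m crank '[[[0,0,0],[0,0,-0.15]],[[0,0,0],[0,0,-0.15]],[[0,0,0],[0,0,-0.15]],[[0,0,0],[0,0,-0.15]],[[0,0,0],[0,0,-0.15]]]'
python3 -m crank '[[[0,0,0],[0,0,-0.15]],[[0,0,0],[0,0,-0.15]],[[0,0,0],[0,0,-0.15]],[[0,0,0],[0,0,-0.15]],[[0,0,0],[0,0,-0.15]]]'
python3 -m crank '[[[0,0,0],[0,0,-0.15]],[[0,0,0],[0,0,-0.15]],[[0,0,0],[0,0,-0.15]],[[0,0,0],[0,0,-0.15]],[[0,0,0],[0,0,-0.15]]]'
python3 -m crank '[[[0,0,0],[0,0,-0.15]],[[0,0,0],[0,0,-0.15]],[[0,0,0],[0,0,-0.15]],[[0,0,0],[0,0,-0.135]],[[0,0,0],[0,0,0]]]'
python3 -c "
from h import *
to(.4775,-.2825,.046,178);print(monitor.get_obs()['joints'].round(2))"
```

```text
clock: 0.6
tcp_pos: [0.3287, -0.4674, 0.2159]
orientation: [-3.112, -0.425, 0.0]
contact_force: [1.1, -1.0, 0.2]
grip_width: 0.0599
gripper_force: 0.0
clock: 1.1
tcp_pos: [0.4755, -0.2865, 0.201]
orientation: [-3.113, -0.425, 0.001]
contact_force: [1.1, -0.0, -0.0]
grip_width: 0.06
gripper_force: 0.0
clock: 1.6
tcp_pos: [0.4745, -0.288, 0.2009]
orientation: [-2.735, -1.544, 0.001]
contact_force: [-0.1, 0.1, -0.4]
grip_width: 0.06
gripper_force: 0.0
clock: 2.1
tcp_pos: [0.4745, -0.288, 0.2009]
orientation: [-1.979, -2.439, 0.0]
contact_force: [0.9, -0.5, -0.1]
grip_width: 0.06
gripper_force: 0.0
clock: 2.6
tcp_pos: [0.4744, -0.2881, 0.2009]
orientation: [-0.949, -2.994, -0.0]
contact_force: [0.3, -0.6, -0.6]
grip_width: 0.0601
gripper_force: 0.0
clock: 3.1
tcp_pos: [0.4744, -0.2882, 0.2008]
orientation: [-0.053, -3.14, -0.001]
contact_force: [-1.1, -1.2, 0.4]
grip_width: 0.0598
gripper_force: 0.0
clock 3.1 tcp [ 0.4744 -0.2882  0.2008] yaw 178.05 w 0.0598 F [-1.1 -1.2  0.4] M [-0.03  0.04  0.02]
shift now cm [-0.3   0.57 15.49] in target frame [-0.29  0.58 15.48] turn [ 0.001 -0.001  0.001]
[ 0.99  0.4  -0.71  1.84  0.3   1.01  1.7 ]
```

```bash
python3 -m crank '[[[-0.3,0.58,2],[0,0,0]],[[0,0,3],[0,0,0]],[[0,0,3],[0,0,0]],[[0,0,2.5],[0,0,0]],[[0,0,0],[0,0,0]]]'
python3 -m crank '[[[0,0,2],[0,0,0]],[[0,0,1.5],[0,0,0]],[[0,0,1],[0,0,0]],[[0,0,0.5],[0,0,0]],[[0,0,0],[0,0,0]]]'
python3 - <<'E'
from h import *
to(.4775,-.2825,.046,178)
p,d=grab('scene');cv2.imwrite('pics/g1.png',cv2.resize(p[200:290,130:250],(800,600),interpolation=3)[...,::-1])
E
```

```text
clock: 3.6
tcp_pos: [0.4754, -0.2815, 0.0931]
orientation: [-0.059, -3.135, -0.005]
contact_force: [-0.7, 0.0, 0.2]
grip_width: 0.0601
gripper_force: 0.0
clock: 4.1
tcp_pos: [0.4778, -0.2823, 0.0461]
orientation: [-0.055, -3.14, -0.0]
contact_force: [0.6, 0.7, 0.7]
grip_width: 0.0601
gripper_force: 0.0
clock 4.1 tcp [ 0.4778 -0.2823  0.0461] yaw 177.98 w 0.0601 F [0.6 0.7 0.7] M [ 0.02  0.03 -0.  ]
shift now cm [ 0.03 -0.02  0.01] in target frame [ 0.03 -0.02  0.01] turn [ 0.    -0.001 -0.   ]
```

View pics/g1.png

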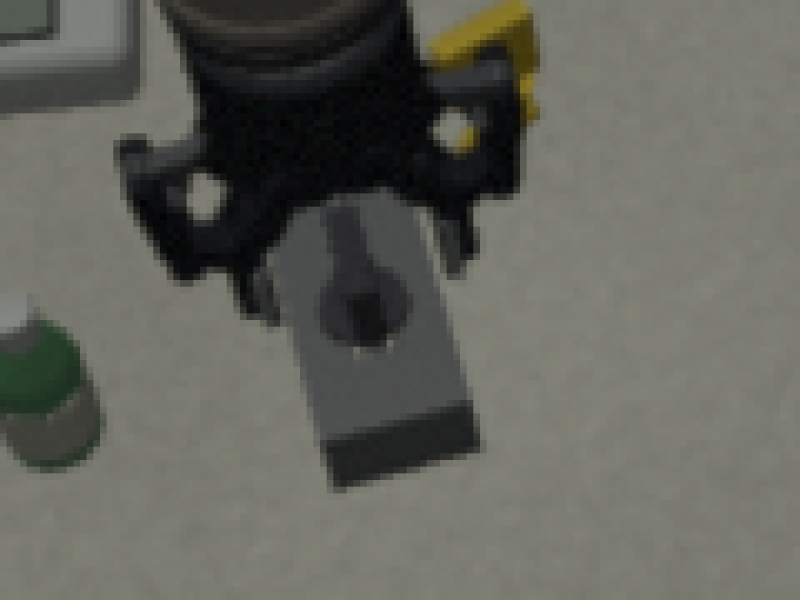

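The fingers straddle the bar: their tips at crop (260,310) and (455,270), the flange centre at (365,308). The dropper at (45,380) and the yellow piece are clear. I'll close and lift.

```bash
python3 -m crank '[[[0,0,0],[0,0,0]],[[0,0,0],[0,0,0]],[[0,0,0],[0,0,0]],[[0,0,0],[0,0,0]],[[0,0,0],[0,0,0]]]' 0 70
python3 -m crank '[[[0,0,0],[0,0,0]],[[0,0,-0.5],[0,0,0]],[[0,0,-1],[0,0,0]],[[0,0,-1],[0,0,0]],[[0,0,-1],[0,0,0]]]'
python3 -m crank '[[[0,0,-2],[0,0,0]],[[0,0,-4],[0,0,0]],[[0,0,-4],[0,0,0]],[[0,0,-4],[0,0,0]],[[0,0,-4],[0,0,0]]]'
python3 -c "
from h import *
to(.559,.187,.29,169)"
```

```text
clock: 4.65
tcp_pos: [0.4784, -0.2826, 0.0469]
orientation: [0.055, 3.14, -0.001]
contact_force: [-0.4, 0.5, 4.3]
grip_width: 0.0112
gripper_force: 68.7
clock: 5.15
tcp_pos: [0.4781, -0.2825, 0.0823]
orientation: [0.055, 3.141, -0.0]
contact_force: [-0.0, -0.6, -1.6]
grip_width: 0.0111
gripper_force: 68.2
clock: 5.65
tcp_pos: [0.4777, -0.282, 0.2638]
orientation: [0.054, 3.141, -0.0]
contact_force: [0.3, -0.3, 0.1]
grip_width: 0.0108
gripper_force: 68.2
clock 5.65 tcp [ 0.4777 -0.282   0.2638] yaw 178.03 w 0.0108 F [ 0.3 -0.3  0.1] M [-0.06 -0.12 -0.04]
shift now cm [-6.51 47.16 -2.63] in target frame [ 0.97 47.59 -2.62] turn [-0.     0.     0.158]
```

```bash
python3 -m crank '[[[-0.65,2,-0.2],[0,0,0]],[[-0.65,4.5,0],[0,0,0]],[[-0.65,4.7,0],[0,0,0]],[[-0.65,4.7,0],[0,0,0]],[[-0.65,4.7,0],[0,0,0]]]'
python3 -m crank '[[[-0.65,4.7,0],[0,0,0]],[[-0.65,4.7,0],[0,0,0]],[[-0.65,4.7,0],[0,0,0]],[[-0.65,4.7,0],[0,0,0]],[[-0.65,4.7,0],[0,0,0]]]'
python3 -m crank '[[[0,3,0],[0,0,0]],[[0,0,0],[0,0,0.1]],[[0,0,0],[0,0,0.06]],[[0,0,0],[0,0,0]],[[0,0,0],[0,0,0]]]'
python3 -c "
from h import *
to(.559,.187,.190,169);print(monitor.get_obs()['joints'].round(2))"
```

```text
clock: 6.15
tcp_pos: [0.5175, -0.0759, 0.2642]
orientation: [0.055, 3.14, -0.001]
contact_force: [1.0, -0.3, -1.4]
grip_width: 0.0108
gripper_force: 68.3
clock: 6.65
tcp_pos: [0.5582, 0.1577, 0.2642]
orientation: [0.055, 3.14, -0.001]
contact_force: [0.7, -0.5, -0.8]
grip_width: 0.0108
gripper_force: 68.3
clock: 7.15
tcp_pos: [0.5593, 0.1858, 0.2638]
orientation: [0.303, 3.127, -0.0]
contact_force: [0.2, 0.2, -1.2]
grip_width: 0.011
gripper_force: 68.3
clock 7.15 tcp [0.5593 0.1858 0.2638] yaw 168.93 w 0.011 F [ 0.2  0.2 -1.2] M [-0.02 -0.03 -0.03]
shift now cm [0.05 0.11 7.38] in target frame [0.05 0.11 7.38] turn [-0.     0.    -0.001]
[ 0.2   0.42 -0.83  1.69  0.34  1.18  0.66]
```

```bash
python3 -m crank '[[[0.05,0.1,3],[0,0,0]],[[0,0,3],[0,0,0]],[[0,0,2],[0,0,0]],[[0,0,0.6],[0,0,0]],[[0,0,0],[0,0,0]]]'
python3 - <<'E'
from h import *
to(.559,.187,.170,169)
p,d=grab('scene');q,e=grab('top');o=np.hstack([cv2.resize(p[160:235,340:415],(400,400),interpolation=3),cv2.resize(q[145:205,170:230],(400,400),interpolation=3)])
cv2.imwrite('pics/i1.png',np.clip(o*1.7,0,255).astype(np.uint8)[...,::-1])
E
```

```text
clock: 7.65
tcp_pos: [0.5588, 0.1867, 0.177]
orientation: [-0.305, -3.126, 0.001]
contact_force: [0.5, 0.3, -0.6]
grip_width: 0.0108
gripper_force: 68.3
clock 7.65 tcp [0.5588 0.1867 0.177 ] yaw 168.86 w 0.0108 F [ 0.5  0.3 -0.6] M [ 0.   -0.02  0.02]
shift now cm [-0.01  0.04  0.7 ] in target frame [-0.01  0.04  0.7 ] turn [-0.    -0.001 -0.002]
```

View pics/i1.png

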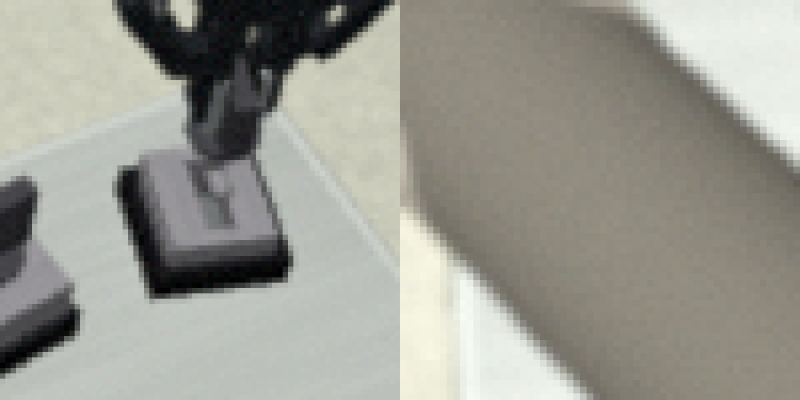

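The pin shows at crop (213,185), in line with and just above the slot. I'll go down and feel for the plate.

```bash
python3 -m crank '[[[0,0.03,0.5],[0,0,0]],[[0,0,0.4],[0,0,0]],[[0,0,0.2],[0,0,0]],[[0,0,0.1],[0,0,0]],[[0,0,0],[0,0,0]]]'
python3 -c "
from h import *
to(.559,.187,.160,169)"
```

```text
clock: 8.25
tcp_pos: [0.5591, 0.1874, 0.1652]
orientation: [-0.305, -3.127, 0.0]
contact_force: [1.0, 0.1, -1.8]
grip_width: 0.0109
gripper_force: 68.3
clock 8.25 tcp [0.5591 0.1874 0.1652] yaw 168.84 w 0.0109 F [ 1.   0.1 -1.8] M [-0.03  0.03  0.04]
shift now cm [-0.   -0.04  0.52] in target frame [-0.   -0.04  0.52] turn [-0.    -0.    -0.003]
```

```bash
python3 -m crank '[[[0,0,0.1],[0,0,0]],[[0,0,0.1],[0,0,0]],[[0,0,0],[0,0,0]]]'
python3 -m crank '[[[0,0,0.1],[0,0,0]],[[0,0,0],[0,0,0]]]'
python3 -c "
from h import *
to(.559,.187,.160,169)"
```

```text
clock: 8.55
tcp_pos: [0.5591, 0.1873, 0.1632]
orientation: [-0.306, -3.127, 0.0]
contact_force: [-0.7, -0.3, -0.6]
grip_width: 0.0106
gripper_force: 68.3
clock: 8.75
tcp_pos: [0.5591, 0.1873, 0.1622]
orientation: [-0.306, -3.127, 0.0]
contact_force: [-0.7, -0.1, -1.3]
grip_width: 0.0111
gripper_force: 68.3
clock 8.75 tcp [0.5591 0.1873 0.1622] yaw 168.84 w 0.0111 F [-0.7 -0.1 -1.3] M [ 0.   -0.05  0.02]
shift now cm [ 0.   -0.04  0.22] in target frame [ 0.   -0.04  0.22] turn [-0.    -0.    -0.003]
```

```bash
for i in 1; do python3 -m crank '[[[0,0,0.1],[0,0,0]],[[0,0,0],[0,0,0]]]'; done
python3 -m crank '[[[0,0,0.1],[0,0,0]],[[0,0,0],[0,0,0]]]'
python3 -c "
from h import *
to(.559,.187,.150,169)"
```

```text
clock: 8.95
tcp_pos: [0.5591, 0.1873, 0.1612]
orientation: [-0.305, -3.127, 0.0]
contact_force: [0.3, 0.4, -1.0]
grip_width: 0.011
gripper_force: 68.3
clock: 9.15
tcp_pos: [0.5591, 0.1873, 0.1602]
orientation: [-0.306, -3.127, 0.0]
contact_force: [0.6, 0.4, -0.4]
grip_width: 0.0113
gripper_force: 68.3
clock 9.15 tcp [0.5591 0.1873 0.1602] yaw 168.84 w 0.0113 F [ 0.6  0.4 -0.4] M [ 0.01 -0.02 -0.01]
shift now cm [ 0.   -0.03  1.02] in target frame [ 0.   -0.03  1.02] turn [-0.    -0.    -0.003]
```

```bash
python3 -m crank '[[[0,0,0.1],[0,0,0]],[[0,0,0],[0,0,0]]]'
python3 -m crank '[[[0,0,0.1],[0,0,0]],[[0,0,0],[0,0,0]]]'
python3 -m crank '[[[0,0,0.1],[0,0,0]],[[0,0,0],[0,0,0]]]'
```

```text
clock: 9.35
tcp_pos: [0.5591, 0.1873, 0.1592]
orientation: [-0.306, -3.127, 0.0]
contact_force: [0.0, 0.7, -1.6]
grip_width: 0.0111
gripper_force: 68.3
clock: 9.55
tcp_pos: [0.559, 0.1873, 0.1582]
orientation: [-0.305, -3.127, 0.0]
contact_force: [0.1, -0.1, -0.5]
grip_width: 0.0109
gripper_force: 68.3
clock: 9.75
tcp_pos: [0.559, 0.1874, 0.1572]
orientation: [-0.305, -3.127, 0.0]
contact_force: [0.0, -0.3, -1.0]
grip_width: 0.0109
gripper_force: 68.3
```

```bash
python3 -m crank '[[[0,0,0.1],[0,0,0]],[[0,0,0.1],[0,0,0]],[[0,0,0],[0,0,0]]]'
python3 -m crank '[[[0,0,0.1],[0,0,0]],[[0,0,0.1],[0,0,0]],[[0,0,0],[0,0,0]]]'
python3 -c "
from h import *
to(.559,.187,.142,169)"
```

```text
clock: 10.05
tcp_pos: [0.559, 0.1873, 0.1551]
orientation: [-0.306, -3.126, 0.0]
contact_force: [0.3, -0.4, -1.3]
grip_width: 0.011
gripper_force: 68.3
clock: 10.35
tcp_pos: [0.559, 0.1873, 0.1531]
orientation: [-0.305, -3.126, 0.0]
contact_force: [0.7, 0.0, -2.0]
grip_width: 0.011
gripper_force: 68.3
clock 10.35 tcp [0.559  0.1873 0.1531] yaw 168.84 w 0.011 F [ 0.7  0.  -2. ] M [0.01 0.01 0.01]
shift now cm [-0.01 -0.03  1.11] in target frame [-0.01 -0.03  1.11] turn [-0.    -0.    -0.003]
```

The pin is in the slot without contact. Next I'll feel for the spring.

```bash
python3 -m crank '[[[0,0,0.1],[0,0,0]],[[0,0,0.1],[0,0,0]],[[0,0,0.1],[0,0,0]],[[0,0,0.1],[0,0,0]],[[0,0,0],[0,0,0]]]'
python3 -m crank '[[[0,0,0.1],[0,0,0]],[[0,0,0.1],[0,0,0]],[[0,0,0],[0,0,0]]]'
```

```text
clock: 10.85
tcp_pos: [0.559, 0.1873, 0.1491]
orientation: [-0.305, -3.126, 0.0]
contact_force: [-0.3, 0.1, -0.4]
grip_width: 0.0112
gripper_force: 68.3
clock: 11.15
tcp_pos: [0.559, 0.1873, 0.1471]
orientation: [-0.306, -3.127, 0.0]
contact_force: [0.0, 0.1, -1.2]
grip_width: 0.0109
gripper_force: 68.3
```

```bash
python3 -m crank '[[[0,0,0.1],[0,0,0]],[[0,0,0.1],[0,0,0]],[[0,0,0],[0,0,0]]]'
python3 -m crank '[[[0,0,0.1],[0,0,0]],[[0,0,0],[0,0,0]]]'
```

```text
clock: 11.45
tcp_pos: [0.559, 0.1873, 0.1451]
orientation: [-0.306, -3.127, 0.0]
contact_force: [0.1, -0.9, -1.5]
grip_width: 0.0109
gripper_force: 68.3
clock: 11.65
tcp_pos: [0.5591, 0.1874, 0.1442]
orientation: [0.305, 3.127, 0.0]
contact_force: [0.3, 0.1, -1.1]
grip_width: 0.0107
gripper_force: 68.3
```

```bash
python3 -m crank '[[[0,0,0.1],[0,0,0]],[[0,0,0],[0,0,0]]]'
python3 -m crank '[[[0,0,0.1],[0,0,0]],[[0,0,0],[0,0,0]]]'
python3 -m crank '[[[0,0,0.1],[0,0,0]],[[0,0,0],[0,0,0]]]'
```

```text
clock: 11.85
tcp_pos: [0.5593, 0.1875, 0.1438]
orientation: [0.306, 3.126, -0.0]
contact_force: [-1.8, -1.2, 5.4]
grip_width: 0.0109
gripper_force: 69.2
clock: 12.05
tcp_pos: [0.5593, 0.1875, 0.1429]
orientation: [0.305, 3.126, -0.0]
contact_force: [-1.1, -1.6, 6.0]
grip_width: 0.0108
gripper_force: 69.2
clock: 12.25
tcp_pos: [0.5593, 0.1875, 0.142]
orientation: [0.306, 3.126, -0.0]
contact_force: [-1.2, -1.9, 7.4]
grip_width: 0.0113
gripper_force: 69.4
```

Spring contact is at TCP z ≈ 0.144. I'll press to about 6.5 mm, watching the force.

```bash
python3 -m crank '[[[0,0,0.1],[0,0,0]],[[0,0,0.1],[0,0,0]],[[0,0,0],[0,0,0]]]'
python3 -m crank '[[[0,0,0.1],[0,0,0]],[[0,0,0.1],[0,0,0]],[[0,0,0],[0,0,0]]]'
```

```text
clock: 12.55
tcp_pos: [0.5593, 0.1875, 0.1402]
orientation: [0.306, 3.126, -0.0]
contact_force: [-3.3, -2.5, 8.0]
grip_width: 0.0111
gripper_force: 69.7
clock: 12.85
tcp_pos: [0.5594, 0.1875, 0.1385]
orientation: [0.306, 3.126, -0.0]
contact_force: [-3.3, -1.8, 9.1]
grip_width: 0.0108
gripper_force: 69.9
```

```bash
python3 -m crank '[[[0.04,-0.04,0.0],[0,0,0]],[[0,0,0.05],[0,0,0]],[[0,0,0.05],[0,0,0]],[[0,0,0],[0,0,0]]]'
python3 -c "
from h import *
to(.559,.187,.138,169)"
```

```text
clock: 13.25
tcp_pos: [0.5593, 0.1875, 0.1378]
orientation: [0.305, 3.125, 0.001]
contact_force: [-2.8, -0.9, 11.2]
grip_width: 0.0114
gripper_force: 70.0
clock 13.25 tcp [0.5593 0.1875 0.1378] yaw 168.83 w 0.0114 F [-2.8 -0.9 11.2] M [-0.41  0.66 -0.04]
shift now cm [ 0.02 -0.06 -0.02] in target frame [ 0.02 -0.06 -0.02] turn [ 0.     0.002 -0.003]
```

```bash
python3 -m crank '[[[0.04,0,0.04],[0,0,0]],[[0,0,0.02],[0,0,0]],[[0,0,0],[0,0,0]]]'
python3 -m crank '[[[0,0,0],[0,0,0.05]],[[0,0,0],[0,0,0.05]],[[0,0,0],[0,0,0]]]'
python3 -c "
from h import *
to(.559,.187,.138,169)"
```

```text
clock: 13.55
tcp_pos: [0.5592, 0.1875, 0.1374]
orientation: [0.306, 3.124, 0.001]
contact_force: [-2.3, -2.0, 11.7]
grip_width: 0.0112
gripper_force: 70.0
clock: 13.85
tcp_pos: [0.5596, 0.188, 0.1377]
orientation: [0.463, 3.104, 0.002]
contact_force: [-0.7, -1.5, 11.5]
grip_width: 0.0108
gripper_force: 70.1
clock 13.85 tcp [0.5596 0.188  0.1377] yaw 163.03 w 0.0108 F [-0.7 -1.5 11.5] M [-0.23  0.25 -0.05]
shift now cm [ 0.03 -0.12 -0.03] in target frame [ 0.04 -0.11 -0.03] turn [ 0.002  0.003 -0.104]
```

```bash
python3 -m crank '[[[0,0,0.03],[0,0,0]],[[0,0,0],[0,0,0.05]],[[0,0,0],[0,0,0.05]],[[0,0,0],[0,0,0]]]'
python3 -c "
from h import *
to(.559,.187,.138,79)"
```

```text
clock: 14.25
tcp_pos: [0.5599, 0.1882, 0.1376]
orientation: [0.618, 3.076, 0.004]
contact_force: [-1.0, -1.2, 11.5]
grip_width: 0.0108
gripper_force: 70.1
clock 14.25 tcp [0.5599 0.1882 0.1376] yaw 157.3 w 0.0108 F [-1.  -1.2 11.5] M [-0.14  0.17 -0.02]
shift now cm [ 0.04 -0.15 -0.04] in target frame [-0.14 -0.07 -0.04] turn [5.000e-03 1.000e-03 1.367e+00]
```

```bash
python3 -m crank '[[[0,0,0],[0,0,0.07]],[[0,0,0],[0,0,0.07]],[[0,0,0],[0,0,0]]]'
python3 -c "
from h import *
to(.559,.187,.138,79)"
```

```text
clock: 14.55
tcp_pos: [0.5601, 0.1883, 0.1377]
orientation: [0.832, 3.025, 0.004]
contact_force: [-1.2, -1.0, 11.3]
grip_width: 0.0109
gripper_force: 70.1
clock 14.55 tcp [0.5601 0.1883 0.1377] yaw 149.25 w 0.0109 F [-1.2 -1.  11.3] M [-0.08  0.11 -0.04]
shift now cm [ 0.03 -0.17 -0.03] in target frame [-0.15 -0.08 -0.03] turn [0.005 0.    1.226]
```

The stud is turning freely. I'll continue the turn in checked portions.

```bash
python3 -m crank '[[[0,0,0],[0,0,0.1]],[[0,0,0],[0,0,0.1]],[[0,0,0],[0,0,0.1]],[[0,0,0],[0,0,0.1]],[[0,0,0],[0,0,0]]]'
python3 -c "
from h import *
to(.559,.187,.138,79)"
```

```text
clock: 15.05
tcp_pos: [0.5603, 0.1884, 0.1378]
orientation: [1.418, 2.799, 0.006]
contact_force: [-0.1, 0.2, 11.3]
grip_width: 0.0112
gripper_force: 70.1
clock 15.05 tcp [0.5603 0.1884 0.1378] yaw 126.28 w 0.0112 F [-0.1  0.2 11.3] M [-0.01  0.03 -0.09]
shift now cm [-0.04 -0.19 -0.02] in target frame [-0.17 -0.1  -0.02] turn [ 0.006 -0.001  0.825]
```

```bash
python3 -m crank '[[[0,0,0.02],[0,0,0.1]],[[0,0,0],[0,0,0.1]],[[0,0,0],[0,0,0.1]],[[0,0,0],[0,0,0.1]],[[0,0,0],[0,0,0]]]'
python3 -m crank '[[[0,0,0],[0,0,0.1]],[[0,0,0],[0,0,0.1]],[[0,0,0],[0,0,0.05]],[[0,0,0],[0,0,0]]]'
python3 -c "
from h import *
to(.559,.187,.138,79)"
```

```text
clock: 15.55
tcp_pos: [0.5604, 0.1884, 0.1377]
orientation: [1.946, 2.463, 0.008]
contact_force: [0.7, 0.4, 10.5]
grip_width: 0.0114
gripper_force: 70.1
clock: 15.95
tcp_pos: [0.5605, 0.1885, 0.1377]
orientation: [2.237, 2.203, 0.008]
contact_force: [0.1, 0.2, 11.0]
grip_width: 0.011
gripper_force: 70.1
clock 15.95 tcp [0.5605 0.1885 0.1377] yaw 89.13 w 0.011 F [ 0.1  0.2 11. ] M [-0.1  -0.07 -0.01]
shift now cm [-0.15 -0.14 -0.04] in target frame [-0.17 -0.11 -0.03] turn [ 0.005 -0.003  0.177]
```

```bash
python3 -m crank '[[[0,0,0],[0,0,0.05]],[[0,0,0],[0,0,0.05]],[[0,0,0],[0,0,0]]]'
python3 -c "
from h import *
to(.559,.187,.138,79)"
python3 -m crank '[[[0,0,0],[0,0,0.04]],[[0,0,0],[0,0,0]]]'
python3 -c "
from h import *
to(.559,.187,.138,79)"
```

```text
clock: 16.25
tcp_pos: [0.5605, 0.1884, 0.1376]
orientation: [2.344, 2.089, 0.008]
contact_force: [-0.1, -0.4, 10.8]
grip_width: 0.0109
gripper_force: 70.1
clock 16.25 tcp [0.5605 0.1884 0.1376] yaw 83.4 w 0.0109 F [-0.1 -0.4 10.8] M [-0.04 -0.04  0.02]
shift now cm [-0.16 -0.13 -0.04] in target frame [-0.17 -0.12 -0.04] turn [ 0.005 -0.003  0.077]
clock: 16.45
tcp_pos: [0.5605, 0.1884, 0.1376]
orientation: [2.385, 2.042, 0.008]
contact_force: [-0.4, -0.4, 10.9]
grip_width: 0.0111
gripper_force: 70.1
clock 16.45 tcp [0.5605 0.1884 0.1376] yaw 81.13 w 0.0111 F [-0.4 -0.4 10.9] M [-0.04 -0.02  0.02]
shift now cm [-0.16 -0.12 -0.04] in target frame [-0.16 -0.12 -0.04] turn [ 0.005 -0.003  0.037]
```

```bash
python3 -m crank '[[[0,0,0],[0,0,0.02]],[[0,0,0],[0,0,0]]]'
python3 -c "
from h import *
print(monitor.get_obs()['moment']);to(.559,.187,.138,79)"
python3 -m crank '[[[0,0,-0.1],[0,0,0]],[[0,0,-0.1],[0,0,0]],[[0,0,0],[0,0,0]]]'
python3 -c "
from h import *
to(.559,.187,.138,79)"
```

```text
clock: 16.65
tcp_pos: [0.5605, 0.1884, 0.1376]
orientation: [2.405, 2.019, 0.009]
contact_force: [-0.3, 0.4, 11.7]
grip_width: 0.0107
gripper_force: 70.1
[ 0.00323072 -0.05752736 -0.03616966]
clock 16.65 tcp [0.5605 0.1884 0.1376] yaw 80.02 w 0.0107 F [-0.3  0.4 11.7] M [ 0.   -0.06 -0.04]
shift now cm [-0.17 -0.12 -0.04] in target frame [-0.17 -0.12 -0.04] turn [ 0.005 -0.003  0.018]
clock: 16.95
tcp_pos: [0.5604, 0.1884, 0.1395]
orientation: [2.405, 2.019, 0.008]
contact_force: [-0.3, 0.5, 9.4]
grip_width: 0.0107
gripper_force: 69.9
clock 16.95 tcp [0.5604 0.1884 0.1395] yaw 80.04 w 0.0107 F [-0.3  0.5  9.4] M [ 0.01 -0.22  0.02]
shift now cm [-0.16 -0.12  0.15] in target frame [-0.16 -0.11  0.15] turn [ 0.005 -0.003  0.018]
```

It rises into the notch with the spring following. I'll ease up until the plate takes the load.

```bash
python3 -m crank '[[[0,0,-0.1],[0,0,0]],[[0,0,0],[0,0,0]]]'
python3 -m crank '[[[0,0,-0.05],[0,0,0]],[[0,0,0],[0,0,0]]]'
python3 -m crank '[[[0,0,-0.04],[0,0,0]],[[0,0,0],[0,0,0]]]'
```

```text
clock: 17.15
tcp_pos: [0.5604, 0.1884, 0.1404]
orientation: [2.405, 2.019, 0.008]
contact_force: [0.8, 0.5, 8.0]
grip_width: 0.0111
gripper_force: 69.8
clock: 17.35
tcp_pos: [0.5604, 0.1883, 0.1407]
orientation: [2.405, 2.019, 0.008]
contact_force: [0.6, 0.5, 8.4]
grip_width: 0.0107
gripper_force: 69.7
clock: 17.55
tcp_pos: [0.5604, 0.1884, 0.1411]
orientation: [2.405, 2.019, 0.008]
contact_force: [1.6, 1.1, 7.7]
grip_width: 0.0107
gripper_force: 69.6
```

```bash
python3 -m crank '[[[0,0,-0.04],[0,0,0]],[[0,0,0],[0,0,0]]]'
python3 -m crank '[[[0,0,-0.04],[0,0,0]],[[0,0,0],[0,0,0]]]'
```

```text
clock: 17.75
tcp_pos: [0.5603, 0.1883, 0.1412]
orientation: [2.405, 2.019, 0.008]
contact_force: [2.2, 1.5, 6.6]
grip_width: 0.011
gripper_force: 69.3
clock: 17.95
tcp_pos: [0.5602, 0.1883, 0.1412]
orientation: [2.405, 2.019, 0.008]
contact_force: [4.3, 1.8, 4.8]
grip_width: 0.0112
gripper_force: 69.2
```

The height stops at 0.1412 while the load shifts to the plate, so the pin is in the notch. I'll unload it and release.

```bash
python3 -m crank '[[[0.01,0.03,-0.06],[0,0,0]],[[0,0,0],[0,0,0]]]'
python3 -m crank '[[[0,0,0],[0,0,0]],[[0,0,0],[0,0,0]],[[0,0,0],[0,0,0]],[[0,0,0],[0,0,0]],[[0,0,0],[0,0,0]]]' 5 20
python3 -c "
from h import *
to(.559,.187,.138,79)"
```

```text
clock: 18.15
tcp_pos: [0.5602, 0.1882, 0.1413]
orientation: [2.405, 2.02, 0.006]
contact_force: [4.9, 2.6, 2.9]
grip_width: 0.0108
gripper_force: 68.7
clock: 18.65
tcp_pos: [0.5582, 0.187, 0.1402]
orientation: [-2.406, -2.02, 0.001]
contact_force: [0.5, 1.2, 0.6]
grip_width: 0.0499
gripper_force: 0.0
clock 18.65 tcp [0.5582 0.187  0.1402] yaw 80.03 w 0.0499 F [0.5 1.2 0.6] M [ 0.02 -0.03  0.02]
shift now cm [0.01 0.08 0.22] in target frame [0.02 0.08 0.22] turn [-0.001  0.001  0.018]
```

```bash
python3 -m crank '[[[0,0,-0.5],[0,0,0]],[[0,0,-2],[0,0,0]],[[0,0,-3],[0,0,0]],[[0,0,-4],[0,0,0]],[[0,0,-4],[0,0,0]]]'
python3 -m crank '[[[-3,0,-2],[0,0,0]],[[-4,-4,0],[0,0,0]],[[-4,-4,0],[0,0,0]],[[-4,-4,0],[0,0,0]],[[0,0,0],[0,0,0]]]'
python3 - <<'E'
from h import *
to(.559,.187,.138,79)
p,d=grab('scene');q,e=grab('top')
for n,dd,b in(('scene',d,(355,405,160,222)),('top',e,(185,222,150,200))):
    w=cloud(n,dd)[b[2]:b[3],b[0]:b[1]].reshape(-1,3);w=w[(w[:,2]>.155)&(w[:,2]<.2)&(np.hypot(w[:,0]-.56,w[:,1]-.187)<.03)]
    if len(w)>5: print(n,len(w),cv2.minAreaRect((w[:,:2]*1000).astype(np.float32)),np.percentile(w[:,2],90))
o=np.hstack([cv2.resize(p[150:300,240:440],(440,330),interpolation=3),cv2.resize(q[130:220,170:290],(360,330),interpolation=3)])
cv2.imwrite('pics/e1.png',np.clip(o*1.6,0,255).astype(np.uint8)[...,::-1])
E
```

```text
clock: 19.15
tcp_pos: [0.5581, 0.1871, 0.277]
orientation: [-2.406, -2.02, 0.001]
contact_force: [0.6, 0.5, 0.2]
grip_width: 0.05
gripper_force: 0.0
clock: 19.65
tcp_pos: [0.4254, 0.0674, 0.295]
orientation: [2.41, 2.014, -0.007]
contact_force: [0.7, 0.9, 0.6]
grip_width: 0.0498
gripper_force: 0.0
clock 19.65 tcp [0.4254 0.0674 0.295 ] yaw 79.78 w 0.0498 F [0.7 0.9 0.6] M [-0.03 -0.05  0.04]
shift now cm [14.21 11.06 15.62] in target frame [14.29 10.83 15.7 ] turn [-0.002  0.004  0.014]
scene 136 ((559.3876953125, 187.84063720703125), (40.52214813232422, 15.911015510559082), 86.49414825439453) 0.17234974828448485
top 74 ((557.7080078125, 187.4461212158203), (40.65652847290039, 12.745718955993652), 79.66548156738281) 0.1719131546306695
```

View pics/e1.png

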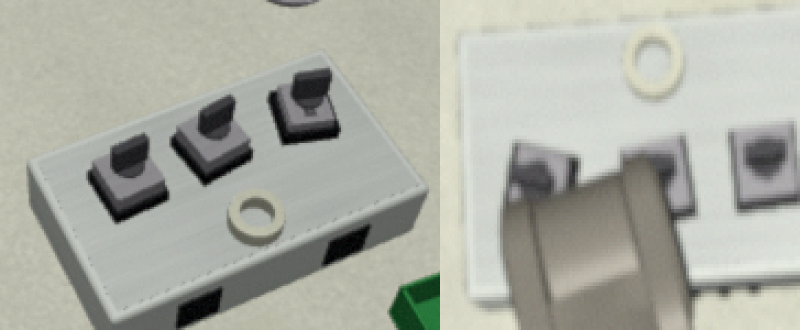

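The third stud (scene crop (312,85)) stands with its grip crosswise at about 80°. Its top is at z ≈ 0.172, the depth expected in the notch. The neighbouring studs and the tape haven't moved.

```bash
python3 -c "
from bench import r
print(r.hand_in())"
```

```text
the job is handed in; nothing more can be done
None
```

The loose stud is in the open receptacle, turned about 89° clockwise until the pin caught, and released. The highest vertical force I read while pressing and turning was about 12 N. I handed the job in at about 20 s with the arm clear of everything, and the hand-in returned no verdict.

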